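# Gather the setting dies in the cut-down corner of the tote and hold them out

### The job

Pick the small grey tote up by its carry bar, carry it over, and tilt it steeply towards its cut-down corner (the one with the little lip) until all three loose steel dies have slid together into that corner. Finish while still holding it tilted like that in the air, with the cut-down corner above the round cork pad and the tote resting on nothing. Spill no die and leave the stapler, the staple box, the jar and the mallet alone.

Things in the scene. Friction and masses are not known exactly. Their poses are not given: they have to be found in the camera images.
- tote: Small open grey plastic tote, loose, about 0.3 kg: 200 mm along its x, 140 mm along its y, walls 55 mm high and 5 mm thick, floor 5 mm. Origin: centre of its underside, z up. A carry bar spans it along x. Smooth inside: dies start to slide at 10 to 15 degrees of tilt and need some 25 to 40 towards the corner to run along the walls right into it.
- tote_bar (a point): Middle of the tote's straight wooden carry bar, where to grip it: (0, 0, 115) mm in the tote's frame, axes as the tote. The bar runs along the tote's x, 16 mm wide (y) and 20 mm high, on an upright 6 mm thick, 26 mm wide at each end; 50 mm of free room below it to the wall tops.
- tote_corner (a point): Inner floor corner at the tote's cut-down corner: (-95, +65, 5) mm in the tote's frame. x points level, diagonally out through the corner (135 degrees about z from the tote's x); z is the tote's. Here both walls are only 30 mm high for 55 mm either way, and a flat lip 45 mm wide sticks out some 17 mm at that height.
- tote_foot (a point): Outer bottom corner of the tote below the cut-down corner: (-100, +70, 0) mm in the tote's frame; the lowest point when the tote is tilted that way.
- pad: Round cork pad, fixed flat on the bench, 200 mm in diameter, 4 mm thick; origin at the centre of its underside.
- stapler: Bystander: dark green air stapler lying on its side, about 110 by 220 mm, 50 mm high, 0.95 kg; origin under the middle of its grip.
- staple_box: Bystander: closed cardboard box of staples, 50 by 75 by 30 mm, 0.3 kg; origin at the centre of its underside.
- jar: Bystander: glass jar with a steel lid, 68 mm diameter, 85 mm high; origin at the centre of its underside.
- mallet: Bystander: mallet about 260 mm long lying on the bench, its length along its x; origin on its underside.
- die0: One of three alike loose steel setting dies lying in the tote: a 24 mm disc 8 mm thick with a 12 mm hub 6 mm high on top, 22 g. Origin: centre of the disc's underside.
- die1: One of three alike loose steel setting dies lying in the tote: a 24 mm disc 8 mm thick with a 12 mm hub 6 mm high on top, 22 g. Origin: centre of the disc's underside.
- die2: One of three alike loose steel setting dies lying in the tote: a 24 mm disc 8 mm thick with a 12 mm hub 6 mm high on top, 22 g. Origin: centre of the disc's underside.
Not all that is in view belongs to the job. There is more than one size of the pad; the one meant has the size given above.

How it is judged:
On the way, in this order (a step that is already met when the one before it is completed fails the run):
1. the tote is lifted off the bench by the gripper (height (world z) of each of tote_foot, tote above 0.02 m and contact force between tote and the fingers above 1 N), for 0.2 s.
2. the cut-down corner of the lifted tote is above the pad (horizontal distance between tote_corner and pad below 0.1 m and height (world z) of tote_foot above 0.02 m), for 0.2 s.
At the end, for the whole second after the job is handed in: Held still by the gripper, over 20 mm clear of the bench, touching nothing else, tilted 15 degrees or more down towards its cut-down corner; that corner within 100 mm of the pad's centre in plan; all three dies within 75 mm of the inner floor corner and still (all of step 2 and angle between tote_corner's own x axis and vertical above 1.83 rad and distance between each of die0, die1, die2 and tote_corner below 0.075 m and linear speed of each of die0, die1, die2, tote below 0.03 m/s and contact force between tote and the fingers above 1 N and contact force between tote and stapler below 0.3 N and contact force between tote and staple_box below 0.3 N and contact force between tote and jar below 0.3 N and contact force between tote and mallet below 0.3 N and contact force between tote and pad below 0.3 N); the arm keeps its last pose, push and grip.
It fails at once if a die has left the tote (distance between any of die0, die1, die2 and tote above 0.15 m).
It fails at once if a bystander was moved more than 30 mm or tipped over (distance of any of stapler, staple_box, jar, mallet from where it was at the start of the episode above 0.03 m or angle between jar's own z axis and vertical above 0.5 rad).
It also fails if it takes over 45 s, if anything falls off the work surface, if the arm or the gripper's body presses on something with over 40 N, if the wrist force passes 120 N, or if a joint passes its speed limit or range.

### The arm

A 7-joint arm with a two-finger parallel gripper is mounted at the origin on the work surface. World frame = base frame: x ahead of the robot, y to its left, z up, the work surface at z = 0. Lengths are in m, angles in rad, forces in N, time in s.
With the tool pointing down it reaches from about 0.425 to 0.925 m from the base axis. Payload 6.8 kg.
Tool frame: the origin (TCP) lies at the very end of the fingers, on their centre line; the grasp point (between the pads) lies bot.grip_point_offset behind it (bot.grip_point_offset is the distance from the TCP to the grasp point, in m); z points along the fingers, y is the line along which they close (so a half turn about z gives the same grasp; the last joint's range is limited). The gripper opens to 85 mm and grips with 20 to 120 N. Pads are 22 mm wide; open, the fingers measure 114 mm over their backs; the gripper's body (76 mm by 85 mm) begins 54 mm behind the grasp point. The pads swing forward as they close: fully open they stand 13 mm farther back than shut.
Start: joints at [0.997, 0.477, 0.022, 1.555, -0.011, 1.109, -0.083], TCP at [0.303, -0.603, 0.231] pointing down, gripper open.
Joint ranges: [-2.96, 2.96], [-0.34, 2.1], [-1.41, 1.46], [0.24, 2.44], [-1.37, 4.51], [0.17, 1.92], [-2.96, 2.96]. Speed limits (rad/s): [2.39, 2.39, 3.14, 3.14, 3.14, 3.14, 3.14].

### API

Orientations are given as a unit quaternion [w, x, y, z].
In Python, from station import bot, imaging gives the robot as it stands. The module is installed in compiled form; this text tells all that it offers.
- The arm moves only by the tool carry_out, never from a script. Its argument "targets" is one flat list of numbers, 5 for each row, row after row: the closure in counts, from 0 (fully open) to 255 (shut), then the shift along the world's x, y, z in mm, then the turn about the world's z in degrees. A call has 1 to 20 rows; each row shifts and turns the commanded pose from where the row before left it; what a row does not reach is not made up. A row lasts 1/10 s, in which the tool goes at most 50 mm and 8.59 degrees, less where a joint would pass 70% of its speed; a pose out of reach is approached as far as the arm can. A call is refused whole if a number of a shift passes 50 or a number of a turn 8.59, either way. A call with a gripper value outside its range is refused whole. The fingers move at their own pace and stop on an object; "newtons" is the grip in N (left out, the last holds). Time passes only in rows, so rows that do not move let the fingers close. It gives the time, the measured TCP pose, the force, the opening and the grip force at its end, in the units of the state.
- bot.get_obs(): the state, without advancing time (a new reading comes with each control period).
- imaging.read_camera(name): name is "scene" or "top"; returns a dict with "frame" (400x640x3 uint8, red, green, blue), "fov_y" (degrees; the focal length in pixels is half the picture's height over the tangent of half this angle, whatever the lens; pixels are square), "cx", "cy" (the principal point, pixels), "pose" (4x4, takes a point from camera to world coordinates). Camera axes: x right, y up, looking along -z (the intrinsics and any distortion apply to the point x, -y, -z); pixel columns grow to the right and rows downward; lengths in m; the calibration is good to about 2 mm. A picture is of the moment at which its call begins. There is no depth.
- bot.hand_in(): hands the job in; it is judged then, once.
The state is a dict: "t": time; "q": joint angles; "joint_vel": joint speeds; "joint_torque": joint torques, N m; "eef_pos": TCP position; "tool_rot": TCP orientation; "contact_force": force on the tool from outside, world axes, zero at the start; "torque": the same for the moment, N m; "gripper_width": opening from 0.0 (shut) to 1.0 (fully open); "grasp_force": force on a finger pad.
Only numpy, scipy, OpenCV 4.12 (cv2) and the standard library are available. Lean on these libraries where they do the work, as an engineer would, in place of code of your own. Each camera call takes 0.05 s, during which the arm holds its last target. There are 200 camera calls.

## Working session

There is one attempt and no reset: what is moved stays moved. The work goes in short steps, Python scripts to look and compute and a tool call to move; the robot and the scene stay as the last step left them, time stands still between calls to the robot, and variables do not carry over. Pictures are saved under pics/ and viewed, at most 10 in all, crops included, and the job is handed in when it is done.

Besides the shell and the picture viewer there is one more tool, called after "Call:" in YAML: its name, and indented under it one key for each argument. carry_out: Moves the arm, as the interface text tells. Its arguments: {"type":"object","properties":{"targets":{"type":"array","items":{"type":"number"}},"newtons":{"type":"number"}},"required":["targets"]}

```bash
mkdir -p pics
cat > h.py <<'E'
import numpy as np, cv2
from station import bot, imaging
def shot(name, cam):
    c=imaging.read_camera(cam); np.savez(f'pics/{name}.npz',**c)
    cv2.imwrite(f'pics/{name}.png',c['frame'][:,:,::-1]); return c
def load(name): return np.load(f'pics/{name}.npz',allow_pickle=True)
def ray(c,u,v):
    f=200/np.tan(np.radians(float(c['fov_y']))/2)
    d=np.array([(u-c['cx'])/f,-(v-c['cy'])/f,-1]); P=c['pose']
    return P[:3,3],P[:3,:3]@d
def onz(c,u,v,z):
    o,d=ray(c,u,v); return o+d*(z-o[2])/d[2]
def proj(c,p):
    f=200/np.tan(np.radians(float(c['fov_y']))/2); P=c['pose']
    q=P[:3,:3].T@(np.asarray(p)-P[:3,3]); return c['cx']+f*q[0]/-q[2], c['cy']-f*q[1]/-q[2]
def crop(name,u0,v0,u1,v1,k,out):
    im=cv2.imread(f'pics/{name}.png')[v0:v1,u0:u1]
    cv2.imwrite(f'pics/{out}.png',cv2.resize(im,None,fx=k,fy=k,interpolation=cv2.INTER_CUBIC))
E
python3 - <<'E'
from h import *
for n in ('scene','top'):
    c=shot(n+'0',n); print(n,{k:v for k,v in c.items() if k!='frame'})
print(bot.get_obs(), bot.grip_point_offset)
E
```

```text
scene {'fov_y': 50.18110761936086, 'cx': 317.24080472448367, 'cy': 202.6209390601821, 'pose': array([[ 0.84923309, -0.396316  ,  0.34890799,  1.06381876],
       [ 0.52800015,  0.64284444, -0.55494763, -0.96330522],
       [-0.00435894,  0.65550336,  0.75517968,  1.18214613],
       [ 0.        ,  0.        ,  0.        ,  1.        ]])}
top {'fov_y': 48.44415025228766, 'cx': 314.6388012058457, 'cy': 201.32525548653877, 'pose': array([[ 2.14814793e-02,  9.79195087e-01, -2.01780892e-01,
         3.24548710e-01],
       [-9.99769059e-01,  2.11628914e-02, -3.73632549e-03,
        -1.63751551e-01],
       [ 6.11675538e-04,  2.01814554e-01,  9.79423561e-01,
         1.24443081e+00],
       [ 0.00000000e+00,  0.00000000e+00,  0.00000000e+00,
         1.00000000e+00]])}
{'t': 0.1, 'q': array([ 0.99690506,  0.47770228,  0.02235257,  1.55632037, -0.01148639,
        1.10931976, -0.08311513]), 'joint_vel': array([ 0.00142897, -0.00139265,  0.00112603, -0.00292917, -0.0012966 ,
        0.00125453, -0.00036765]), 'joint_torque': array([ 4.65937032e-03, -5.97759461e+01,  1.61352005e+00, -2.81953132e+01,
        1.28449907e-02,  5.03079951e-03, -1.08353539e-07]), 'eef_pos': array([ 0.30290984, -0.60263167,  0.23044691]), 'tool_rot': array([-7.70680274e-04,  9.73001568e-01,  2.30797076e-01, -2.51556190e-04]), 'contact_force': array([ 0.46026728, -0.70971187,  0.96756003]), 'torque': array([-0.03904426,  0.01303327,  0.03033769]), 'grasp_force': 0.0, 'gripper_width': 0.9991764877571472} 0.0187
```

View pics/top0.png

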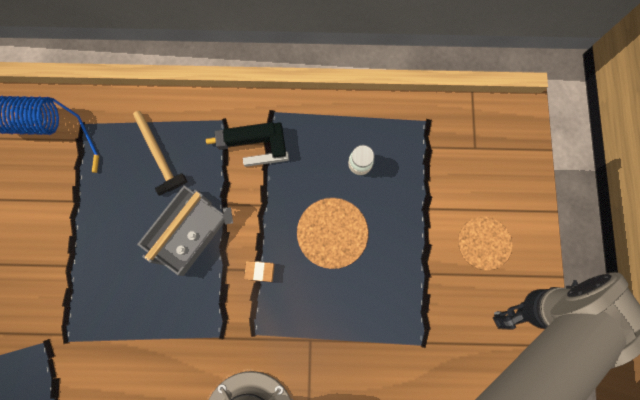

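View pics/scene0.png

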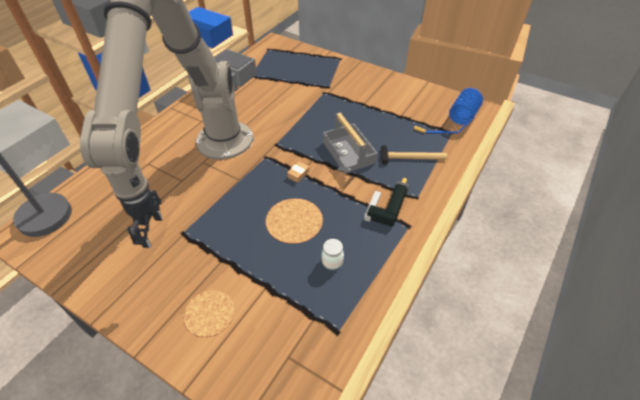

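Top view: tote at about (183,232), its bar from (197,195) to (150,258), with a lip at about (228,214). There are two cork pads, at (332,233) with a diameter of about 71 px and at (485,243) with about 53 px. I'll check the sizes by calibration and zoom in on the tote.

Run:
```python
from h import *
c=load('top0')
for n,(a,b,d,e) in {'A':((297,233),(368,233),(332,198),(332,269)),'B':((459,243),(512,243),(485,217),(485,270))}.items():
    P=[onz(c,*x,.004) for x in (a,b,d,e)]
    print(n,np.linalg.norm(P[0]-P[1]),np.linalg.norm(P[2]-P[3]),np.mean(P,0))
crop('top0',125,175,245,290,5,'tote_crop')
```

```text
A 0.1993516959716805 0.20055713894415497 [ 0.49049697 -0.2104065   0.004     ]
B 0.14819761770003603 0.14880664382211367 [ 0.47123195 -0.638398    0.004     ]
```

View pics/tote_crop.png

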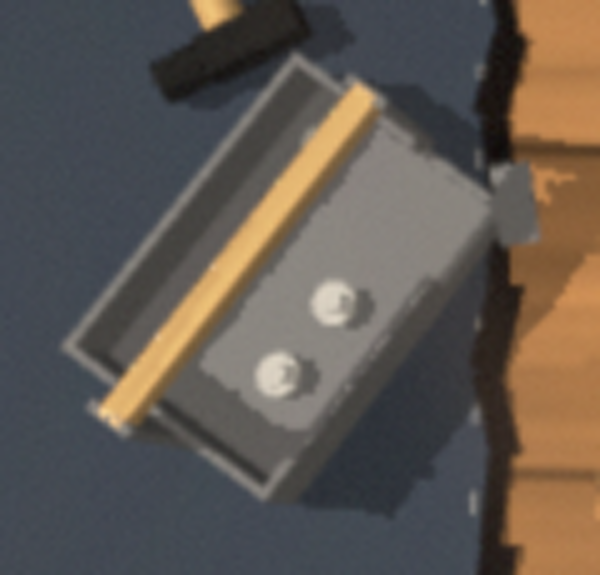

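Pad A (200 mm, centre (0.490, -0.210)) is the one meant; B is only 148 mm. In the crop the cut corner with its lip is at (497,200), the bar ends at (363,88) and (118,412), and two dies at (333,303) and (280,375). The third is hidden. So the tote's -x end is the upper-right one.

Run:
```python
from h import *
from scipy.optimize import least_squares
c=load('top0'); s=lambda u,v:(125+u/5-.4,175+v/5-.4)
pix=[s(363,88),s(118,412),s(297,55),s(67,348),s(268,492),s(497,203)]
for p,z in zip(pix,[.125,.125,.055,.055,.055,.03]): print(np.round(onz(c,*p,z),4))
a,b=onz(c,*pix[0],.125),onz(c,*pix[1],.125)
mod=np.array([[-100,-70,55],[100,-70,55],[100,70,55],[-100,70,30],[0,0,125]])/1e3
obs=pix[2:]+[tuple(np.mean(pix[:2],0))]
def T(x,m):
    C,S=np.cos(x[2]),np.sin(x[2]); return m@np.array([[C,S,0],[-S,C,0],[0,0,1]])+[x[0],x[1],0]
d=b-a; y0=np.arctan2(d[1],d[0]); m=(a+b)/2
r=least_squares(lambda x:np.ravel([np.subtract(proj(c,p),o) for p,o in zip(T(x,mod),obs)]),[m[0],m[1],y0],loss='soft_l1')
print('bar',np.linalg.norm(d),np.degrees(y0),m,'fit',r.x,np.degrees(r.x[2]),np.round(r.fun,1))
for p in [s(333,303),s(280,375)]:
    w=onz(c,*p,.019)-[r.x[0],r.x[1],0]; C,S=np.cos(r.x[2]),np.sin(r.x[2]); print('die',C*w[0]+S*w[1],-S*w[0]+C*w[1])
sc=load('scene0'); print([proj(sc,p) for p in T(r.x,mod)])
from scipy.spatial.transform import Rotation as R
q=bot.get_obs()['tool_rot']; print(R.from_quat(q,scalar_first=True).as_matrix().round(3))
crop('scene0',300,95,460,215,5,'scene_crop')
```

```text
[0.5727 0.1441 0.125 ]
[0.4038 0.2544 0.125 ]
[0.606  0.2011 0.055 ]
[0.4422 0.3112 0.055 ]
[0.3684 0.1972 0.055 ]
[0.5301 0.0911 0.03  ]
bar 0.20172358057499248 146.85915549966987 [0.4882145  0.19926788 0.125     ] fit [0.48666071 0.19966015 2.55262503] 146.25464078275658 [-0.4 -1.  -0.8 -0.1 -0.   1.4  1.9 -0.3  0.2  0.1]
die 0.0001747231959461134 0.022843264635162546
die 0.0482625350622516 0.02361023186567599
[(np.float64(377.5293376542968), np.float64(153.42306804263154)), (np.float64(353.6155788040512), np.float64(123.7189151634346)), (np.float64(323.08089214437723), np.float64(132.8292162100198)), (np.float64(344.9964580722671), np.float64(168.6128869831917)), (np.float64(350.60811334960755), np.float64(129.0432975136584))]
[[ 0.893  0.449 -0.001]
 [ 0.449 -0.893  0.001]
 [-0.    -0.002 -1.   ]]
```

View pics/scene_crop.png

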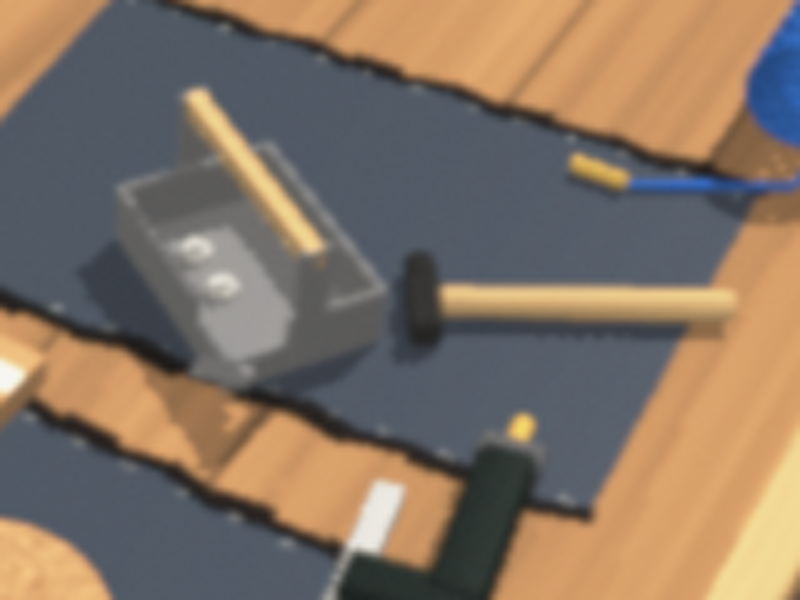

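Call:
carry_out:
  targets: [0,20,42,0,6,0,20,42,0,6,0,20,42,0,6,0,20,42,0,6,0,20,42,0,6,0,20,42,0,6,0,20,42,0,6,0,20,42,0,6,0,20,42,0,6,0,20,42,0,6,0,-6.5,41.5,0,6,0,-6.5,41.5,0,6,0,-6.5,41.5,0,6,0,-6.5,41.5,0,6,0,-6.5,41.5,0,6,0,-6.5,41.5,0,6,0,-6.5,41.5,0,6,0,-6.5,41.5,0,6,0,-6.5,41.5,0,6,0,-6.5,41.5,0,6]

```text
t: 2.1
eef_pos: [0.4376, 0.2332, 0.2312]
tool_rot: [0.0, 0.285, 0.959, -0.0]
contact_force: [0.6, -0.1, 0.1]
gripper_width: 1.003
grasp_force: 0.0
```

Call:
carry_out:
  targets: [0,0,0,0,0,0,0,0,0,0,0,0,0,0,0]

```text
t: 2.4
eef_pos: [0.4384, 0.2305, 0.2309]
tool_rot: [-0.0, 0.288, 0.958, -0.001]
contact_force: [-0.2, 0.3, 0.5]
gripper_width: 0.999
grasp_force: 0.0
```

Call:
carry_out:
  targets: [0,0,0,-27,0,0,0,0,-27,0,0,0,0,-27,0,0,0,0,-27,0,0,0,0,-26,0,0,0,0,0,0,255,0,0,0,0,255,0,0,0,0,255,0,0,0,0,255,0,0,0,0,255,0,0,0,0,255,0,0,0,0,255,0,0,0,0]
  newtons: 120

```text
t: 3.7
eef_pos: [0.4388, 0.2322, 0.0983]
tool_rot: [0.001, 0.287, 0.958, 0.0]
contact_force: [-0.7, -0.9, 8.3]
gripper_width: 0.162
grasp_force: 117.7
```

Call:
carry_out:
  targets: [255,0,0,5,0,255,0,0,10,0,255,0,0,15,0,255,0,0,20,0,255,0,0,20,0,255,0,0,20,0,255,0,0,20,0,255,0,0,20,0,255,0,0,10,0,255,0,0,0,0,255,0,0,0,0]

```text
t: 4.8
eef_pos: [0.4378, 0.2315, 0.2369]
tool_rot: [-0.0, 0.287, 0.958, -0.0]
contact_force: [0.1, -0.7, -3.4]
gripper_width: 0.164
grasp_force: 117.3
```

Run:
```python
from h import *
shot('top1','top'); shot('scene1','scene')
crop('top1',100,130,260,290,3,'a'); crop('scene1',270,60,430,220,3,'b')
cv2.imwrite('pics/ab1.png',np.hstack([cv2.imread('pics/a.png')[:,:400],cv2.imread('pics/b.png')[:,:400]]))
```

```text
(no output)
```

View pics/ab1.png

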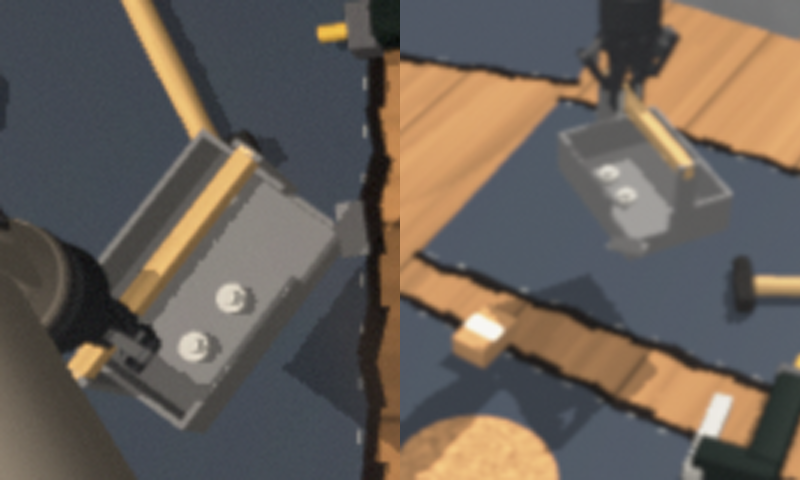

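Held level at full grip, about 140 mm up. Two dies can be seen, the third is hidden by the bar. The arm interface cannot tilt, so I'll do it in two stages: jerk the dies to the tote's +y wall, then relax the grip so the off-centre tote swings -x end down.

Call:
carry_out:
  targets: [255,2,0,10,3,255,2,0,10,6,255,2,0,10,8,255,2,0,10,8,255,2,0,10,6,255,2,0,10,2.5,255,0,-10,0,0,255,0,-25,0,0,255,0,-38,0,0,255,0,-48,0,0,255,0,-49,0,0,255,0,-49,0,0,255,0,-49,0,0,255,0,0,0,0,255,0,0,0,0,255,0,0,0,0]

```text
t: 6.5
eef_pos: [0.4496, -0.0353, 0.2967]
tool_rot: [-0.001, -0.002, 1.0, 0.0]
contact_force: [0.3, 0.5, -2.9]
gripper_width: 0.162
grasp_force: 117.7
```

Run:
```python
from h import *
shot('top2','top'); shot('scene2','scene')
crop('top2',170,110,330,290,3,'a'); crop('scene2',200,60,360,240,3,'b')
cv2.imwrite('pics/ab2.png',np.hstack([cv2.imread('pics/a.png')[:,:400],cv2.imread('pics/b.png')[:,:400]]))
```

```text
(no output)
```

View pics/ab2.png

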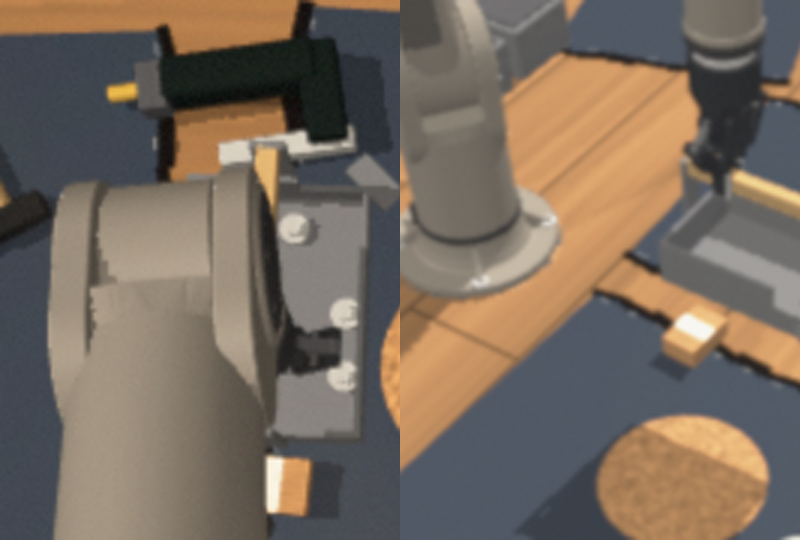

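Two dies now lie along the +y wall, at (345,312) and (345,375) in the left half. The third is at (295,228), at the -x end and mid-width. I'll jerk once more, return gently over the pad position, then ease the grip.

Call:
carry_out:
  targets: [255,0,-10,0,0,255,0,-25,0,0,255,0,-38,0,0,255,0,-48,0,0,255,0,-49,0,0,255,0,-49,0,0,255,0,-49,0,0,255,0,0,0,0,255,0,0,0,0,255,-1,10,0,0,255,-1,20,0,0,255,-1,30,0,0,255,-1,30,0,0,255,-1,25,0,0,255,-1,18,0,0,255,-1,12,0,0,255,-1,8,0,0,255,0,5,0,0,255,0,0,0,0,255,0,0,0,0]

```text
t: 8.6
eef_pos: [0.4422, -0.1469, 0.2972]
tool_rot: [-0.0, -0.001, 1.0, -0.0]
contact_force: [-0.5, 0.1, -3.3]
gripper_width: 0.167
grasp_force: 117.7
```

```bash
python3 -c "
from h import *
o=bot.get_obs();print(o['t'],o['eef_pos'],o['contact_force'],o['torque'])"
```

```text
8.6 [ 0.44218954 -0.14693536  0.29722182] [-0.49992758  0.0813468  -3.33909575] [ 0.03977106  0.12150331 -0.04552149]
```

Call:
carry_out:
  targets: [255,0,0,0,0,255,0,0,0,0,255,0,0,0,0]
  newtons: 60

```text
t: 8.9
eef_pos: [0.4421, -0.1465, 0.2972]
tool_rot: [-0.0, -0.001, 1.0, 0.0]
contact_force: [0.3, -0.1, -3.0]
gripper_width: 0.161
grasp_force: 117.8
```

```bash
python3 -c "
from h import *
o=bot.get_obs();print(o['t'],o['eef_pos'],o['contact_force'],o['torque'])"
```

```text
8.9 [ 0.44214854 -0.14647806  0.29722948] [ 0.30727859 -0.14598701 -3.01670596] [0.06319743 0.16556301 0.01236649]
```

Call:
carry_out:
  targets: [255,0,0,0,0,255,0,0,0,0,255,0,0,0,0]
  newtons: 30

```text
t: 9.2
eef_pos: [0.4422, -0.1461, 0.2973]
tool_rot: [0.0, -0.002, 1.0, 0.0]
contact_force: [-0.4, 0.1, -3.1]
gripper_width: 0.159
grasp_force: 117.8
```

Run:
```python
from h import *
o=bot.get_obs();print(o['t'],o['eef_pos'],o['contact_force'],o['torque'])
shot('top3','top'); shot('scene3','scene')
crop('top3',240,110,400,290,3,'a'); crop('scene3',200,100,360,280,3,'b')
cv2.imwrite('pics/ab3.png',np.hstack([cv2.imread('pics/a.png')[:,:400],cv2.imread('pics/b.png')[:,:400]]))
```

```text
9.2 [ 0.44218825 -0.14609926  0.29731684] [-0.41326251  0.10726101 -3.08100828] [ 0.06762774  0.18624604 -0.00613375]
```

View pics/ab3.png

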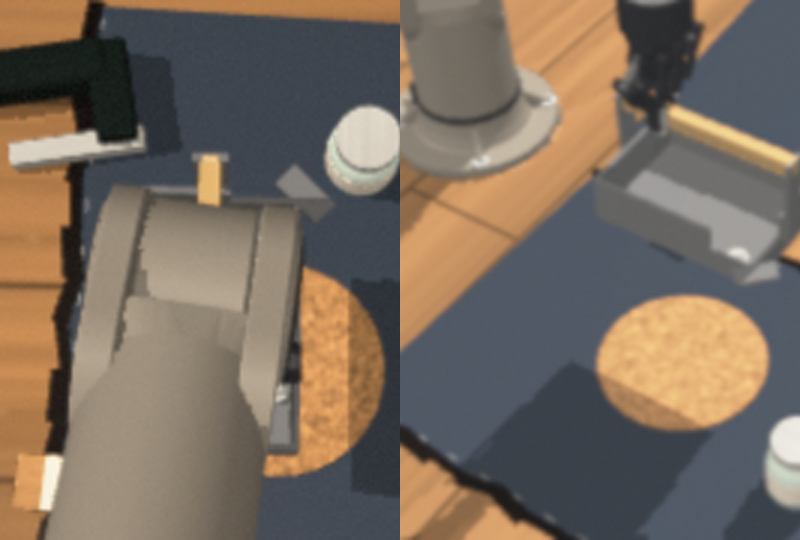

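The tote is still level, with a die at the cut corner (738,253 in the right half). The grip still reads 118 N, so the new force only takes effect with a new closure command. I'll command 250 at 40 N.

Call:
carry_out:
  targets: [250,0,0,0,0,250,0,0,0,0]
  newtons: 40

```text
t: 9.5
eef_pos: [0.4422, -0.1461, 0.2973]
tool_rot: [0.0, -0.002, 1.0, -0.0]
contact_force: [1.2, 0.2, -3.1]
gripper_width: 0.163
grasp_force: 117.8
```

```bash
python3 -c "
from h import *
o=bot.get_obs();print(o['t'],o['eef_pos'],o['contact_force'],o['torque'])"
```

```text
9.5 [ 0.44218808 -0.14610626  0.29733404] [ 1.2309671   0.23204968 -3.08711195] [-0.00345168  0.13674572  0.00758473]
```

Call:
carry_out:
  targets: [222,0,0,0,0,222,0,0,0,0]
  newtons: 25

```text
t: 9.7
eef_pos: [0.4422, -0.1461, 0.2973]
tool_rot: [-0.0, -0.002, 1.0, -0.0]
contact_force: [0.1, 0.3, -3.0]
gripper_width: 0.162
grasp_force: 117.8
```

Call:
carry_out:
  targets: [217,0,0,0,0,217,0,0,0,0]
  newtons: 25

```text
t: 9.9
eef_pos: [0.4422, -0.1461, 0.2973]
tool_rot: [-0.0, -0.002, 1.0, 0.0]
contact_force: [0.2, -0.7, -2.6]
gripper_width: 0.163
grasp_force: 117.8
```

The force setting won't change while the tote is held. I'll set it down gently on the cork pad, regrip lightly and a little farther out, and let the lift tilt it.

Call:
carry_out:
  targets: [217,0,-5,-10,0,217,0,-10,-20,0,217,0,-14,-25,0,217,0,-14,-30,0,217,0,-10,-30,0,217,0,-7,-30,0,217,0,-4,-25,0,217,0,0,-14,0,217,0,0,-7,0,217,0,0,-3,0,217,0,0,0,0,217,0,0,0,0]

```text
t: 11.1
eef_pos: [0.443, -0.2102, 0.1043]
tool_rot: [0.001, -0.002, 1.0, -0.0]
contact_force: [0.1, 0.2, -3.0]
gripper_width: 0.164
grasp_force: 117.8
```

Call:
carry_out:
  targets: [217,0,0,-2,0,217,0,0,0,0,150,0,0,0,0,150,0,0,0,0,150,-4,0,0,0,150,-4,0,0,0,150,0,0,0,0]
  newtons: 20

```text
t: 11.8
eef_pos: [0.4332, -0.2102, 0.1012]
tool_rot: [-0.0, -0.001, 1.0, -0.0]
contact_force: [0.6, 0.8, -0.1]
gripper_width: 0.415
grasp_force: 0.0
```

Call:
carry_out:
  targets: [255,0,0,0,0,255,0,0,0,0,255,0,0,0,0,255,0,0,0,0,255,0,0,0,0]
  newtons: 20

```text
t: 12.3
eef_pos: [0.4343, -0.2102, 0.1014]
tool_rot: [0.0, -0.002, 1.0, -0.0]
contact_force: [-1.4, -1.0, 1.5]
gripper_width: 0.185
grasp_force: 21.2
```

Call:
carry_out:
  targets: [255,0,0,5,0,255,0,0,10,0,255,0,0,10,0,255,0,0,10,0,255,0,0,10,0,255,0,0,10,0,255,0,0,10,0,255,0,0,10,0,255,0,0,15,0,255,0,0,20,0,255,0,0,20,0,255,0,0,20,0,255,0,0,20,0,255,0,0,20,0,255,0,0,10,0,255,0,0,0,0,255,0,0,0,0]

```text
t: 14.0
eef_pos: [0.4337, -0.21, 0.3007]
tool_rot: [-0.0, -0.002, 1.0, 0.0]
contact_force: [-1.2, 0.2, -2.6]
gripper_width: 0.18
grasp_force: 20.5
```

Run:
```python
from h import *
o=bot.get_obs();print(o['t'],o['eef_pos'],o['contact_force'],o['torque'])
shot('top4','top'); shot('scene4','scene')
crop('top4',250,110,410,290,3,'a'); crop('scene4',200,100,360,280,3,'b')
cv2.imwrite('pics/ab4.png',np.hstack([cv2.imread('pics/a.png')[:,:400],cv2.imread('pics/b.png')[:,:400]]))
```

```text
14.0 [ 0.4336974  -0.20999422  0.30067574] [-1.20721405  0.19704753 -2.60372333] [ 0.02612207  0.24484023 -0.04805894]
```

View pics/ab4.png

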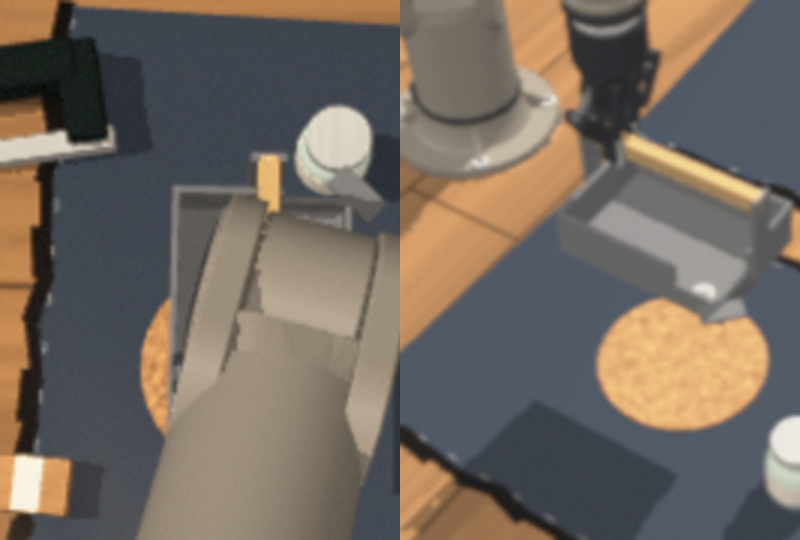

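Still level even at 20 N: the wide pad on the bar holds the pitch. Gripping the 26 mm wide, 6 mm thick upright at the +x end by the fingertips gives a much smaller contact patch and a longer lever. I'll set the tote down again, 50 mm farther from the jar, and regrip there.

Call:
carry_out:
  targets: [255,0,5,-10,0,255,0,8,-20,0,255,0,10,-25,0,255,0,10,-30,0,255,0,8,-30,0,255,0,6,-30,0,255,0,3,-25,0,255,0,0,-15,0,255,0,0,-8,0,255,0,0,-5,0,255,0,0,-2,0,255,0,0,0,0,130,0,0,0,0,130,0,0,0,0,100,0,0,0,0,100,0,0,0,0]

```text
t: 15.7
eef_pos: [0.4345, -0.1602, 0.1016]
tool_rot: [0.0, -0.002, 1.0, -0.0]
contact_force: [0.4, 0.4, 0.7]
gripper_width: 0.607
grasp_force: 0.0
```

Run:
```python
from h import *
c=load('top0'); o=bot.get_obs(); print(o['eef_pos'],o['contact_force'])
print('jar lid',onz(c,362,153,.085),'box',onz(c,259,271,.03),'stapler tip',onz(c,288,160,.05))
```

```text
[ 0.43447682 -0.16024556  0.10160949] [0.35506015 0.40792882 0.6984234 ]
jar lid [ 0.70057567 -0.28542392  0.085     ] box [ 0.37934885 -0.01296428  0.03      ] stapler tip [ 0.68698943 -0.08217769  0.05      ]
```

Call:
carry_out:
  targets: [100,-10,0,0,0,100,-12,0,0,0,100,-10,0,-3,0,100,0,0,0,0,255,0,0,0,0,255,0,0,0,0,255,0,0,0,0,255,0,0,0,0]
  newtons: 25

```text
t: 16.5
eef_pos: [0.4026, -0.1602, 0.0985]
tool_rot: [0.0, -0.002, 1.0, -0.0]
contact_force: [-1.2, -0.4, 4.1]
gripper_width: 0.297
grasp_force: 24.8
```

Opening of 0.297 (25–26 mm), so the fingers are on the upright. Now a slow lift.

Call:
carry_out:
  targets: [255,0,0,5,0,255,2,0,10,0,255,3,0,10,0,255,4,0,10,0,255,5,0,10,0,255,6,0,10,0,255,7,0,10,0,255,7,0,10,0,255,7,0,10,0,255,7,0,10,0,255,6,0,10,0,255,4,0,10,0,255,2,0,15,0,255,0,0,20,0,255,0,0,20,0,255,0,0,20,0,255,0,0,15,0,255,0,0,10,0,255,0,0,0,0,255,0,0,0,0]

```text
t: 18.5
eef_pos: [0.4619, -0.1601, 0.3129]
tool_rot: [-0.0, -0.002, 1.0, 0.0]
contact_force: [0.4, -0.3, -3.2]
gripper_width: 0.293
grasp_force: 25.1
```

Run:
```python
from h import *
o=bot.get_obs();print(o['t'],o['eef_pos'],o['contact_force'],o['torque'],o['joint_vel'].round(3))
shot('top5','top'); shot('scene5','scene')
crop('top5',250,110,410,290,3,'a'); crop('scene5',220,100,380,280,3,'b')
cv2.imwrite('pics/ab5.png',np.hstack([cv2.imread('pics/a.png')[:,:400],cv2.imread('pics/b.png')[:,:400]]))
```

```text
18.5 [ 0.46192157 -0.16006825  0.31285677] [ 0.42127003 -0.3024879  -3.16723617] [0.01878429 0.00017305 0.02111787] [-0.002  0.009  0.001  0.012  0.    -0.    -0.001]
```

View pics/ab5.png

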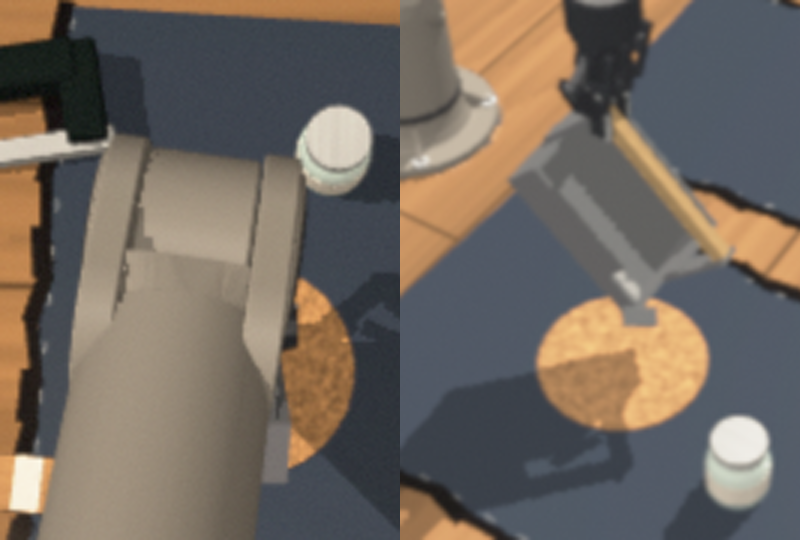

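The tote now hangs freely at a steep tilt (zero wrist moment), with white dies at the low corner near (625,280) in the right half. I'll fit the tilt and predict where dies should show.

Run:
```python
from h import *
from scipy.optimize import least_squares
c=load('scene5'); t=load('top5')
s=lambda u,v:(220+(u-400)/3-.3,100+v/3-.3)
obs=[(np.array([-100,0,115.]),s(727,258)),(np.array([-100,0,115.]),s(727,258)),(np.array([100,0,125.]),s(615,108)),(np.array([-110,85,30.]),s(640,318)),(np.array([100,70,55.]),s(513,182))]
def W(x,m):
    th,px,py,pz=x; p=(np.asarray(m)-[100,0,103])/1e3; C,S=np.cos(th),np.sin(th)
    X=p[0]*C-p[2]*S; Z=p[0]*S+p[2]*C      # -x end down
    return np.array([px-X,py-p[1],pz+Z])
r=least_squares(lambda x:np.r_[np.ravel([np.subtract(proj(c,W(x,m)),o) for m,o in obs]),(x[1:]-[.462,-.160,.318])*400],[.8,.462,-.16,.318])
print(np.degrees(r.x[0]),r.x[1:],r.fun.round(1))
k=W(r.x,[-95,65,5]);print('corner',k,'to pad',np.hypot(*(k[:2]-[.4905,-.2104])),'foot',W(r.x,[-100,70,0]))
d=(k-W(r.x,[-95-1,65+1,5])); print('axis-vert',np.arccos(d[2]*-1/np.linalg.norm(d)))
for m in ([-95,65,5],[-83,53,14],[-83,29,14],[-59,53,14],[-83,0,14],[-83,-50,14]):
    u,v=proj(c,W(r.x,m)); print(m,round(400+(u+.3-220)*3),round((v+.3-100)*3), np.round(proj(t,W(r.x,m)),0))
```

```text
44.46162670205588 [ 0.44950713 -0.1616186   0.32393137] [-0.6  1.1 -0.6  1.1 -1.2  0.6  0.5  5.6  7.5 -4.2 -5.  -0.6  2.4]
corner [ 0.52004019 -0.2266186   0.11740271] to pad 0.03369964232499315 foot [ 0.52010663 -0.2316186   0.11033196]
axis-vert 2.0889532103179573
[-95, 65, 5] 630 317 [340. 216.]
[-83, 53, 14] 634 300 [336. 216.]
[-83, 29, 14] 646 286 [327. 215.]
[-59, 53, 14] 620 284 [336. 221.]
[-83, 0, 14] 660 270 [315. 215.]
[-83, -50, 14] 684 242 [295. 215.]
```

Run:
```python
from h import *
crop('scene5',272,160,336,220,10,'fin')
```

```text
(no output)
```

View pics/fin.png

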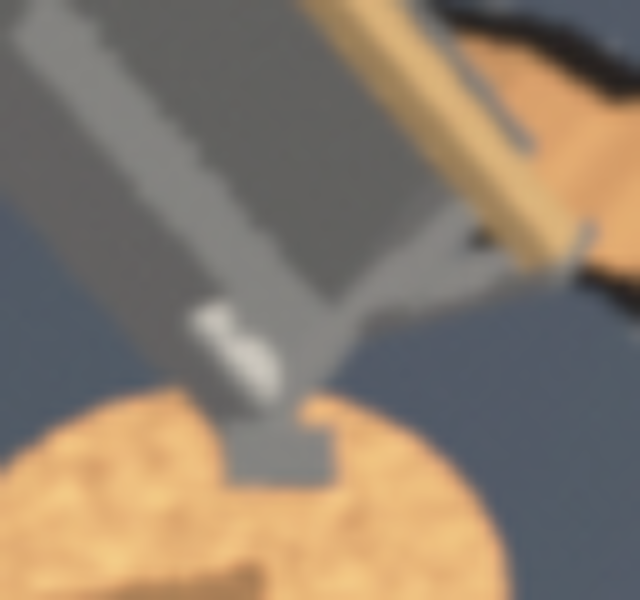

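Two dies sit in the corner, at (255,365) and (210,318), in line along the +y wall. The third would be next in line, hidden behind the taller wall. I'll turn the open side towards the scene camera, keep the corner over the pad, and count dies by code.

Call:
carry_out:
  targets: [255,1,2,0,-2,255,2,3,0,-3.5,255,2.5,3.5,0,-4,255,2.5,3.5,0,-4,255,2.5,3.5,0,-4,255,2.5,3.5,0,-4,255,2.5,3.5,0,-4,255,2.5,3.5,0,-4,255,2.5,3.5,0,-4,255,2.5,3.5,0,-4,255,2.5,3.5,0,-4,255,2,3,0,-3.5,255,2,2,0,-3,255,1,1,0,-2,255,0,0,0,0,255,0,0,0,0,255,0,0,0,0,255,0,0,0,0]

```text
t: 20.4
eef_pos: [0.4925, -0.1177, 0.3131]
tool_rot: [-0.0, 0.421, 0.907, -0.0]
contact_force: [-0.4, -0.0, -2.8]
gripper_width: 0.293
grasp_force: 25.0
```

Run:
```python
from h import *
c=shot('scene6','scene'); o=bot.get_obs(); print(o['t'],o['eef_pos'],o['tool_rot'],o['grasp_force'],o['torque'])
a=np.radians(-50)
def W(m,th=np.radians(44.5),g=(.481,-.117,.324)):
    p=(np.asarray(m)-[100,0,103])/1e3; C,S=np.cos(th),np.sin(th)
    l=np.array([-(p[0]*C-p[2]*S),-p[1]]); R=np.array([[np.cos(a),-np.sin(a)],[np.sin(a),np.cos(a)]])
    return np.r_[np.array(g[:2])+R@l,g[2]+p[0]*S+p[2]*C]
for m in ([-95,65,5],[-95,-65,5],[95,65,5],[-83,53,14],[-59,53,14],[-35,53,14],[-83,29,14],[-83,0,14],[-83,-30,14]): print(m,np.round(proj(c,W(m))),W(m).round(3) if m[0]==-95 else '')
u,v=map(int,proj(c,W([-70,40,14])))
g=c['frame'].astype(int); br=((g.min(2)>150)&(np.ptp(g,2)<35)).astype(np.uint8)
n,l,s,ce=cv2.connectedComponentsWithStats(br)
print([(s[i].tolist(),ce[i].round(1).tolist()) for i in range(1,n) if s[i][4]>5 and 200<ce[i][0]<400 and 90<ce[i][1]<300])
x0,y0=u-16,v-20
print(x0,y0); print('\n'.join(''.join('%4d'%k for k in r) for r in g[y0:y0+32,x0:x0+34].min(2)))
```

```text
20.45 [ 0.4925732  -0.11773078  0.31320675] [-8.08132535e-05  4.21090191e-01  9.07018767e-01 -2.55867065e-05] 24.976700828410685 [ 0.06375247 -0.00674478  0.00595425]
[-95, 65, 5] [288. 197.] [ 0.476 -0.213  0.117]
[-95, -65, 5] [326. 193.] [ 0.576 -0.129  0.117]
[95, 65, 5] [282. 140.] 
[-83, 53, 14] [291. 194.] 
[-59, 53, 14] [290. 186.] 
[-35, 53, 14] [290. 179.] 
[-83, 29, 14] [298. 193.] 
[-83, 0, 14] [307. 192.] 
[-83, -30, 14] [316. 191.] 
[([223, 124, 29, 32, 257], [240.7, 142.0]), ([291, 173, 10, 21, 116], [295.2, 183.1]), ([369, 192, 11, 14, 87], [374.8, 198.4]), ([322, 239, 22, 29, 511], [332.3, 252.8])]
278 169
  82  80  80  80  80  81  83  87  89  88  98 113 118 119 118 118 118 118 118 119 118 118 118 118 118 119 118 118 117 117 111 107 111 112
  82  81  81  81  80  81  81  83  86  92 103 114 118 118 119 119 119 118 118 118 119 118 119 118 118 118 118 117 117 116 111 108 110 113
  81  81  81  80  81  81  80  82  88 102 108 115 119 118 119 120 121 121 118 118 118 119 119 119 118 118 118 117 117 116 112 108 111 112
  80  80  80  81  82  81  81  82  94 101 105 115 119 122 1
[... 3214 characters left out ...]
 87  93 108 119
  81  81  81  80  81  85  96 111 117 118 117 117 117 117 117 118 115 110 102  96  93  91  88  87  85  83  82  83  83  82  83  86  94 106
  80  81  81  81  81  83  92 105 115 118 118 118 117 117 119 119 118 114 105  95  91  90  86  84  83  82  81  82  83  83  82  82  87  96
  81  80  81  81  82  83  86  96 110 116 120 119 119 118 119 121 120 117 114 111 110 108 108 107 105 101  94  87  84  83  82  83  83  87
  81  81  82  85  93 102 105 107 109 115 118 121 120 120 121 121 120 118 116 116 117 120 122 118 114 111 110 107 106  97  86  84  82  83
  81  84  97 105 109 113 116 117 115 115 116 118 122 123 122 121 119 117 117 118 120 126 129 127 125 123 122 118 113 109 106  99  88  84
```

All three dies show, touching in a row along the +y wall down into the corner, at (297,190), (294,183) and (293,176). That puts the farthest about 61 mm from the corner (limit 75). The corner is about 5 mm from the pad centre, held still and about 0.11 m clear. Handing in.

```bash
python3 -c "
from station import bot
print(bot.hand_in())"
```

```text
the job is handed in; nothing more can be done
None
```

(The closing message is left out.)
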